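# Put the lever collar away and slide the case shut

## Task

Set the black lever collar down inside the open compartment of the low wooden storage case, without dropping it in, then push the case's sliding top door along its track until it is fully shut against the end frame. Leave the bottle, the timer and the two chrome plates where they are.

Things in the scene. Friction and masses are not known exactly. Their poses are not given: they have to be found in the camera images.
- case: Fixed wooden storage case, 220 mm (x) by 400 mm (y) by 83 mm high, standing on the table. Origin: centre of its underside; z up; y runs along the door track. Walls 10 mm thick, floor 8 mm thick. The half on the -y side is the open compartment: inside from x = -100 to +100 mm and y = -190 to -5 mm, floor at z = 8 mm, door underside at z = 66 mm. The half on the +y side is permanently roofed over at z = 64 mm; the open door lies above that roof.
- case_door (a joint): Sliding flat wooden door of the case (196 by 200 by 8 mm, its top at z = 74 mm of the case), which runs level along the case's y. Value in m: 0 = fully shut, its leading edge against the end frame at the case's -y end; up to 0.18 = fully open, towards +y. The door's leading edge is at y = -190 mm + value in the case frame. It drags with about 3 N of friction and stays where it is left.
- door_handle (a point): Centre of the wooden grip bar that stands up from the middle of the sliding door: 90 mm long across the track (case x), 18 mm thick along the track (case y), 28 mm high; this point is half-way up it, 88 mm above the case's underside, at y = -90 mm + door value in the case frame. Axes as the case's. The rails beside the door end at 83 mm.
- collar_center (a point): Centre of the black lever collar's ring (loose, 140 to 280 g, lying flat): ring 74 mm outside, 51 mm bore, 26 mm high; this point is on the ring's axis, half-way up (13 mm). x points from the ring to its clasp, z up. From the ring's far side to the lever's tip the collar runs from x = -37 to +86 mm.
- collar_clasp (a point): Centre of the collar's clasp block, 50 mm from the ring's centre along its x: 28 mm long (x), 24 mm wide (y), 26 mm high; half-way up (13 mm). A 14 mm wide, 12 mm thick lever sticks out beyond it by another 22 mm. The block can be gripped across its 24 mm width from above.
- collar: The same lever collar; origin: underside of the ring's centre, axes as above.
- bottle: Stainless steel bottle with a dark twist cap, 68 mm diameter, 210 mm high, upright; origin at the centre of its underside. Bystander.
- timer: Yellow plastic timer dial, round, 66 mm diameter, 46 mm high, with a grip ridge on top; origin at the centre of its underside. Bystander.
- plate_large: Chrome fractional weight plate lying flat, 116 mm diameter, 51 mm bore, 14 mm thick, with the smaller plate lying on it; origin at the centre of its underside. Bystander.
- plate_small: Smaller chrome fractional weight plate lying on the larger one, 94 mm diameter, 51 mm bore, 12 mm thick; origin at the centre of its underside. Bystander.
Not all that is in view belongs to the job. Of the things shaped like the collar, the black one is meant.

How it is judged (in metres and radians):
On the way, in this order (a step that is already met when the one before it is completed fails the run):
1. the collar lies in the compartment, let go, with the door still open (x of collar_center in the frame of case between -0.1 and 0.1 m and y of collar_center in the frame of case between -0.19 and -0.005 m and z of each of collar_center, collar_clasp in the frame of case below 0.05 m and contact force between the fingers and collar below 0.1 N and value of joint case_door above 0.02 m), for 0.2 s.
2. the door is shut against the end frame (value of joint case_door below 0.004 m), for 0.2 s.
At the end, for the whole second after the job is handed in: The door is shut to within 4 mm of the end frame, the collar lies at rest in the compartment below the door, and the bottle, timer and plates are within 30 mm of where they began (value of joint case_door below 0.004 m and x of collar_center in the frame of case between -0.1 and 0.1 m and y of collar_center in the frame of case between -0.19 and -0.005 m and z of each of collar_center, collar_clasp in the frame of case below 0.05 m and linear speed of collar below 0.02 m/s); the robot touches nothing.
It fails at once if the collar is dropped into the case (falls faster than 0.8 m/s inside it, as from more than about 35 mm) (x of collar_center in the frame of case between -0.1 and 0.1 m and y of collar_center in the frame of case between -0.19 and -0.005 m and z of collar_center in the frame of case below 0.07 m and linear speed of collar above 0.8 m/s).
It fails at once if the bottle is moved more than 30 mm (distance of bottle from where it was at the start of the episode above 0.03 m).
It fails at once if the timer is moved more than 30 mm (distance of timer from where it was at the start of the episode above 0.03 m).
It fails at once if a chrome plate is moved more than 30 mm (distance of any of plate_large, plate_small from where it was at the start of the episode above 0.03 m).
It also fails if it takes over 58 s, if anything falls off the work surface, if the arm or the gripper's body presses on something with over 40 N, if the wrist force passes 120 N, or if a joint passes its speed limit or range.

## Robot

A 6-joint arm with a two-finger parallel gripper is mounted at the origin on the work surface. World frame = base frame: x ahead of the robot, y to its left, z up, the work surface at z = 0. Lengths are in mm, angles in rad, forces in N, time in s.
With the tool pointing down it reaches from about 300 to 825 mm from the base axis. Payload 5.4 kg.
Tool frame: the origin (TCP) lies on the centre line of the jaws, within the pads' length; the fingertips stand r.nose_length ahead of it and the grasp point (between the pads) is the TCP (r.nose_length is the distance from the TCP to the fingertips, in mm); z points along the fingers, y is the direction in which the jaws open and shut (so a half turn about z gives the same grasp; the last joint's range is limited). The gripper opens to 92 mm and grips with 3 to 60 N. Pads are 20 mm wide; open, the fingers measure 128 mm over their backs; the gripper's body (75 mm by 189 mm) begins 69 mm behind the grasp point.
Start: joints at [-1.484, 0.158, 1.597, -0, 1.386, -0.21], TCP at [168.142, -549.85, 233.601] pointing down, gripper open.
Joint ranges: [-2.91, 2.91], [-0.94, 2.29], [0.18, 2.7], [-1.29, 4.43], [0.17, 2.64], [-3, 3]. Speed limits (rad/s): [2.57, 2.57, 3.14, 3.14, 3.14, 3.14].

## Interface

Orientations are given as a 3x3 rotation matrix whose columns are the frame's x, y, z axes.
In Python, from rig import r, eyes, hand_in gives the robot as it stands.
- The arm moves only by the shell command python3 -m crank 'ROWS' [FORCE]. ROWS is JSON, a list of rows, each an object of numbers: "dx", "dy", "dz": the shift along the tool's x, y, z in mm; "wx", "wy", "wz": the turn, a rotation vector about the tool's x, y, z in degrees; "fingers": the finger opening in mm, from 0 to 91.9. A call has 1 to 8 rows; each row is the pose to reach, as a shift and turn from the pose commanded when the call began, along the tool's axes at that moment; what a row does not reach only later rows make up. A row lasts 1/10 s, in which the tool goes at most 50 mm and 8.59 degrees, less where a joint would pass 70% of its speed; a pose out of reach is approached as far as the arm can. A call with a gripper value outside its range is refused whole. The fingers move at their own pace and stop on an object; FORCE is the grip in N (left out, the last holds). Time passes only in rows, so rows that repeat a pose let the fingers close. It gives the time, the measured TCP pose, the force and the opening at its end, in the units of the state.
- r.get_obs(): the state, without advancing time (a new reading comes with each control period).
- eyes.capture(name): name is "scene" or "top" or "wrist"; returns the picture (384x512x3 uint8, red, green, blue); there is no depth.
- eyes.camera_model(name): a dict with "K" (3x3 intrinsics, pixels), "view" (4x4, takes a point from world to camera coordinates). Camera axes: x right, y up, looking along -z (the intrinsics and any distortion apply to the point x, -y, -z); pixel columns grow to the right and rows downward; lengths in mm; the calibration is good to about 2 mm. The wrist camera is an equidistant fisheye: a pixel r from the principal point sees the ray r / f radians off the axis. A picture is of the moment at which its call begins: read the wrist's pose just before it. camera_model takes no time and is no camera call; for the wrist camera it gives the pose at the moment of the call.
- hand_in(): hands the job in, once; it reports no verdict.
The state is a dict: "time": time; "q": joint angles; "qd": joint speeds; "joint_efforts": joint torques, N m; "position": TCP position; "eef_rot": TCP orientation; "force": force on the tool from outside, world axes, zero at the start; "wrist_torque": the same for the moment, N m; "finger_gap": finger opening in mm.
Only numpy, scipy, OpenCV 4.12 (cv2) and the standard library are available. Lean on these libraries where they do the work, as an engineer would, in place of code of your own. Each camera call takes 0.05 s, during which the arm holds its last target. There are 200 camera calls.

## Working session

There is one attempt and no reset: what is moved stays moved. The work goes in short steps, Python scripts to look and compute and a shell command to move; the robot and the scene stay as the last step left them, time stands still between calls to the robot, and variables do not carry over. Pictures are saved under pics/ and viewed, about 8 in all and at most 12, crops included, and the job is handed in when it is done.

```bash
mkdir -p pics; ls
python3 - <<'E'
from rig import r,eyes
import cv2,numpy as np
o=r.get_obs();print(o['position'],o['eef_rot'],o['finger_gap'],r.nose_length,o['time'])
for n in("scene","top"):
    m=eyes.camera_model(n);print(n,m)
    cv2.imwrite(f"pics/{n}0.png",eyes.capture(n)[:,:,::-1])
E
```

```text
pics
[ 168.10080898 -549.27002046  232.64416884] [[ 9.56262440e-01  2.92510013e-01 -1.94646342e-04]
 [ 2.92509867e-01 -9.56260741e-01  1.83675579e-03]
 [ 3.51136805e-04 -1.81335655e-03 -9.99998294e-01]] 91.81906170499023 19.0 0.0
scene {'K': array([[414.29299139,   0.        , 260.8477646 ],
       [  0.        , 414.29299139, 193.66986707],
       [  0.        ,   0.        ,   1.        ]]), 'view': array([[ 2.05104958e-01,  9.78674086e-01,  1.13573432e-02,
        -2.78645434e+02],
       [-5.26927157e-01,  1.00636725e-01,  8.43931289e-01,
         2.26470506e+02],
       [ 8.24790718e-01, -1.79078984e-01,  5.36331045e-01,
        -1.64229997e+03],
       [ 0.00000000e+00,  0.00000000e+00,  0.00000000e+00,
         1.00000000e+00]])}
top {'K': array([[356.19022672,   0.        , 251.51797196],
       [  0.        , 356.19022672, 193.15510379],
       [  0.        ,   0.        ,   1.        ]]), 'view': array([[ 6.81727005e-03, -9.99831636e-01,  1.70359859e-02,
         1.54932619e+02],
       [ 9.91880322e-01,  8.92462510e-03,  1.26861252e-01,
        -5.99701944e+02],
       [-1.26991933e-01,  1.60328117e-02,  9.91774167e-01,
        -1.08864146e+03],
       [ 0.00000000e+00,  0.00000000e+00,  0.00000000e+00,
         1.00000000e+00]])}
```

View pics/scene0.png

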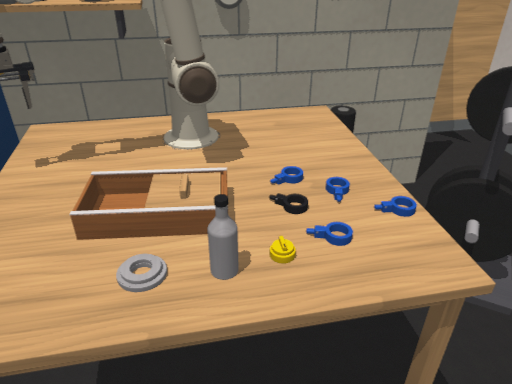

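View pics/top0.png

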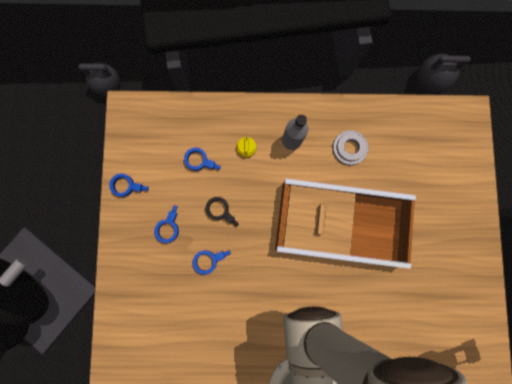

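The candidates are, in the top view, four blue collars at rings (121,185), (195,159), (167,232) and (206,262), and one black collar at ring (217,208) with its clasp at about (231,219). In the scene view the black one is at (295,203). I choose the black one. The case is at about (345,223) in the top view, with its open half to the right (world -y). One close crop to confirm.

Run:
```python
import cv2,numpy as np
t=cv2.imread("pics/top0.png");s=cv2.imread("pics/scene0.png")
R=lambda im,x,y,w,h,k:cv2.resize(im[y:y+h,x:x+w],None,fx=k,fy=k,interpolation=cv2.INTER_CUBIC)
a=R(t,190,190,60,50,5)   # 300x250
b=R(s,260,180,60,50,5)
c=R(t,265,170,160,110,5) # 800x550 -> too tall; 
d=R(s,70,160,170,80,3)
c=R(t,265,170,160,110,3)
out=np.zeros((590,800,3),np.uint8);out[:250,:300]=a;out[:250,310:610]=b
out[255:585,:480]=c
out[255:255+240,485:800]=d[:,:315]
cv2.imwrite("pics/c1.png",out)
```

```text
(no output)
```

View pics/c1.png

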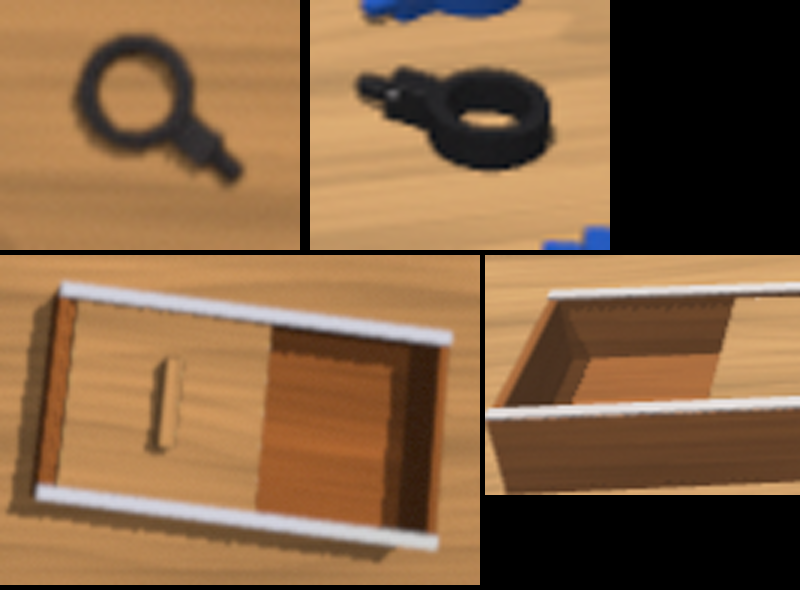

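```bash
cat > h.py <<'E'
import numpy as np
from rig import r,eyes
def ray(n,u,v,m=None):
    m=m or eyes.camera_model(n);K,V=m["K"],m["view"]
    x,y=(u-K[0,2])/K[0,0],(v-K[1,2])/K[1,1]
    if n=="wrist":
        t=np.hypot(x,y);s=np.sin(t)/max(t,1e-9);d=np.array([x*s,-y*s,-np.cos(t)])
    else: d=np.array([x,-y,-1])
    d=V[:3,:3].T@d
    return -V[:3,:3].T@V[:3,3],d/np.linalg.norm(d)
def onz(n,u,v,z,m=None):
    o,d=ray(n,u,v,m);return o+d*(z-o[2])/d[2]
def tri(*a):
    A=np.zeros((3,3));b=np.zeros(3)
    for o,d in a:
        P=np.eye(3)-np.outer(d,d);A+=P;b+=P@o
    p=np.linalg.solve(A,b);return p,[round(float(np.linalg.norm((np.eye(3)-np.outer(d,d))@(p-o))),1) for o,d in a]
E
python3 - <<'E'
from h import *
np.set_printoptions(precision=1,suppress=True)
print('ring',tri(ray("top",217,208.6),ray("scene",295.8,200.6)))
print('ring z26',onz("top",217,208.6,26),onz("scene",295.8,200.6,26))
print('clasp z26',onz("top",230.6,218.4,26),'tip',onz("top",237.2,225,20))
C=np.array([onz("top",*p,83) for p in [(285.7,179.3),(415.7,196),(410.7,268.7),(277,250.7)]])
print(C,C.mean(0))
for i in range(4):
    d=C[(i+1)%4]-C[i];print(np.linalg.norm(d),np.degrees(np.arctan2(d[1],d[0])))
print([onz("scene",*p,83) for p in [(71.7,212.3),(91.7,173),(228,170),(229,208)]])
print('nearleft',tri(ray("top",415.7,196),ray("scene",76,212)),'farleft',tri(ray("top",410.7,268.7),ray("scene",91.7,173)))
# handle top centre
print('handle',onz("top",265+172/3,170+(403-255)/3,102), tri(ray("top",265+172/3,170+(403-255)/3),ray("scene",184,182)))
print('edge',onz("top",265+266/3,170+(418-255)/3,74))
E
```

```text
ring (array([550.9, 271.9,  18.7]), [2.8, 2.8])
ring z26 [549.5 268.5  26. ] [561.8 271.3  26. ]
clasp z26 [518.9 225.   26. ] tip [498.5 204.1  20. ]
[[ 636.1   56.5   83. ]
 [ 588.3 -340.5   83. ]
 [ 370.5 -314.2   83. ]
 [ 420.8   83.5   83. ]] [ 503.9 -128.7   83. ]
399.82710756944726 -96.86246732233171
219.39043944437898 173.1094640835711
400.86975734222773 82.78543550348611
216.92999066508864 -7.164242240279493
[array([ 589.4, -330.7,   83. ]), array([ 388.2, -307.6,   83. ]), array([444.6,  89.5,  83. ]), array([645.6,  63.9,  83. ])]
nearleft (array([ 587.7, -329.2,   85.5]), [9.1, 9.1]) farleft (array([ 370. , -314.6,   74.6]), [3.1, 3.1])
handle [513.9 -49.3 102. ] (array([514.5, -46.9,  97.7]), [3.3, 3.3])
edge [ 501.1 -150.5   74. ]
```

The crop confirms one black collar lying flat, with its lever pointing towards the case. Ring about (550,270), clasp about (519,225), axis about -127°. Case centre about (504,-129), yaw about -7°, door value about 0.17. The arm now moves over the collar.

```bash
python3 -m crank '[{"dx":33,"dy":-37},{"dx":66,"dy":-74},{"dx":99,"dy":-112},{"dx":132,"dy":-149},{"dx":165,"dy":-186},{"dx":198,"dy":-224},{"dx":231,"dy":-261},{"dx":264,"dy":-298}]'
python3 -m crank '[{"dx":33,"dy":-37,"wz":-5},{"dx":66,"dy":-74,"wz":-10},{"dx":99,"dy":-112,"wz":-15},{"dx":132,"dy":-149,"wz":-20},{"dx":165,"dy":-186,"wz":-25},{"dx":198,"dy":-224,"wz":-30},{"dx":231,"dy":-261,"wz":-34},{"dx":264,"dy":-298,"wz":-37}]'
python3 - <<'E'
from h import *;import cv2
o=r.get_obs();print(o['time'],o['position'],o['eef_rot'],o['force'])
m=eyes.camera_model("wrist");np.savez("w1.npz",K=m["K"],view=m["view"]);print(m)
cv2.imwrite("pics/w1.png",eyes.capture("wrist")[:,:,::-1])
E
```

```text
0.1 [ 168.10984059 -549.32496795  232.74776312] [[ 9.56272379e-01  2.92477548e-01 -1.47496745e-04]
 [ 2.92477382e-01 -9.56270998e-01  1.66102342e-03]
 [ 3.44765196e-04 -1.63153028e-03 -9.99998610e-01]] [ 0.01881624 -0.02029724  0.83392974]
{'K': array([[297.31863964,   0.        , 253.80938466],
       [  0.        , 297.31863964, 195.15412968],
       [  0.        ,   0.        ,   1.        ]]), 'view': array([[ 2.93275181e-01, -9.56026941e-01, -1.46847486e-03,
        -5.73717977e+02],
       [ 9.29062271e-01,  2.85364945e-01, -2.35393597e-01,
         2.59487433e+01],
       [ 2.25461672e-01,  6.76707952e-02,  9.71899016e-01,
        -3.89586121e+02],
       [ 0.00000000e+00,  0.00000000e+00,  0.00000000e+00,
         1.00000000e+00]])}invalid input
invalid input
```

View pics/w1.png

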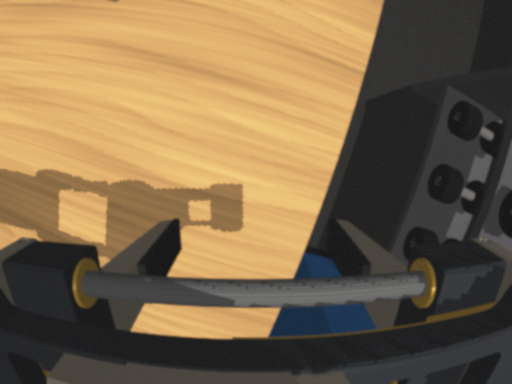

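The arm did not move: the rows were refused and the picture shows bare table. A row probably needs every key.

```bash
python3 -m crank '[{"dx":33,"dy":-37,"dz":0,"wx":0,"wy":0,"wz":0,"fingers":91},{"dx":66,"dy":-74,"dz":0,"wx":0,"wy":0,"wz":0,"fingers":91},{"dx":99,"dy":-112,"dz":0,"wx":0,"wy":0,"wz":0,"fingers":91},{"dx":132,"dy":-149,"dz":0,"wx":0,"wy":0,"wz":0,"fingers":91},{"dx":165,"dy":-186,"dz":0,"wx":0,"wy":0,"wz":0,"fingers":91},{"dx":198,"dy":-224,"dz":0,"wx":0,"wy":0,"wz":0,"fingers":91},{"dx":231,"dy":-261,"dz":0,"wx":0,"wy":0,"wz":0,"fingers":91},{"dx":264,"dy":-298,"dz":0,"wx":0,"wy":0,"wz":0,"fingers":91}]'
```

```text
time: 0.95
position: [333.7, -185.7, 233.5]
eef_rot: [[0.957, 0.292, 0.0], [0.292, -0.957, -0.0], [0.0, 0.0, -1.0]]
force: [0.7, -0.5, 0.0]
finger_gap: 91.1
```

```bash
python3 -m crank '[{"dx":33,"dy":-37,"dz":0,"wx":0,"wy":0,"wz":-5,"fingers":91},{"dx":66,"dy":-74,"dz":0,"wx":0,"wy":0,"wz":-10,"fingers":91},{"dx":99,"dy":-112,"dz":0,"wx":0,"wy":0,"wz":-15,"fingers":91},{"dx":132,"dy":-149,"dz":0,"wx":0,"wy":0,"wz":-20,"fingers":91},{"dx":165,"dy":-186,"dz":20,"wx":0,"wy":0,"wz":-25,"fingers":91},{"dx":198,"dy":-224,"dz":40,"wx":0,"wy":0,"wz":-30,"fingers":91},{"dx":231,"dy":-261,"dz":50,"wx":0,"wy":0,"wz":-34,"fingers":91},{"dx":264,"dy":-298,"dz":60,"wx":0,"wy":0,"wz":-37,"fingers":91}]'
python3 -m crank '[{"dx":10,"dy":0,"dz":0,"wx":0,"wy":0,"wz":0,"fingers":91},{"dx":10,"dy":0,"dz":0,"wx":0,"wy":0,"wz":0,"fingers":91},{"dx":10,"dy":0,"dz":0,"wx":0,"wy":0,"wz":0,"fingers":91},{"dx":10,"dy":0,"dz":0,"wx":0,"wy":0,"wz":0,"fingers":91}]'
python3 - <<'E'
from h import *;import cv2
m=eyes.camera_model("wrist");np.savez("w1.npz",K=m["K"],view=m["view"])
im=eyes.capture("wrist");cv2.imwrite("pics/w2.png",im[:,:,::-1])
E
```

```text
time: 1.75
position: [495.2, 168.9, 174.2]
eef_rot: [[0.585, 0.811, -0.001], [0.811, -0.585, -0.0], [-0.001, -0.001, -1.0]]
force: [0.8, -0.6, 1.7]
finger_gap: 90.8
time: 2.15
position: [501.0, 173.6, 175.9]
eef_rot: [[0.589, 0.808, 0.001], [0.808, -0.589, -0.0], [0.0, 0.001, -1.0]]
force: [0.5, -0.7, -0.5]
finger_gap: 91.1
```

View pics/w2.png

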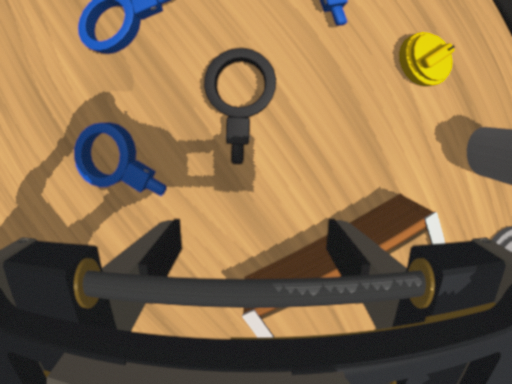

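The wrist view shows the black collar with its ring at (240,82), clasp (238,130) and lever tip (237,161).

Run:
```python
from h import *
np.set_printoptions(precision=1,suppress=True)
m=dict(np.load("w1.npz"))
for n,p,z in(("ring",(240,82),26),("clasp",(238,130),26),("tip",(237,160),20)):print(n,onz("wrist",*p,z,m))
print(tri(ray("wrist",240,82,m),ray("top",217,208.6)),tri(ray("wrist",238,130,m),ray("top",230.6,218.4)),tri(ray("wrist",240,82,m),ray("top",217,208.6),ray("scene",295.8,200.6)))
a=onz("wrist",240,82,26,m);b=onz("wrist",237,160,20,m);d=a-b;yaw=np.arctan2(d[1],d[0]);c=a[:2]-50*np.array([np.cos(yaw),np.sin(yaw)])
o=r.get_obs();R=o['eef_rot'];t=np.r_[c,24]-o['position'];print('yaw',np.degrees(yaw),'clasp',c,'toolshift',R.T@t,'wz',-np.degrees(yaw)+np.degrees(np.arctan2(R[1,0],R[0,0])))
```

```text
ring [555.2 270.5  26. ]
clasp [524.7 232.2  26. ]
tip [505.  207.9  20. ]
(array([553.4, 271.2,  11.2]), [2.9, 2.9]) (array([521.9, 230.5, -40.2]), [2.8, 2.8]) (array([553.1, 271.4,  20.1]), [2.4, 3.9, 2.6])
yaw 51.32919458971787 clasp [524.  231.5] toolshift [ 60.2 -15.8 151.9] wz 2.5542890963902565
```

```bash
python3 -m crank '[{"dx":30,"dy":-8,"dz":20,"wx":0,"wy":0,"wz":2.5,"fingers":70},{"dx":60,"dy":-16,"dz":50,"wx":0,"wy":0,"wz":2.5,"fingers":70},{"dx":60,"dy":-16,"dz":80,"wx":0,"wy":0,"wz":2.5,"fingers":70},{"dx":60,"dy":-16,"dz":80,"wx":0,"wy":0,"wz":2.5,"fingers":70},{"dx":60,"dy":-16,"dz":80,"wx":0,"wy":0,"wz":2.5,"fingers":70},{"dx":60,"dy":-16,"dz":80,"wx":0,"wy":0,"wz":2.5,"fingers":70}]'
python3 - <<'E'
from h import *;import cv2
m=eyes.camera_model("wrist");np.savez("w3.npz",K=m["K"],view=m["view"])
im=eyes.capture("wrist");cv2.imwrite("pics/w3.png",im[:,:,::-1])
E
```

```text
time: 2.8
position: [524.8, 232.3, 97.7]
eef_rot: [[0.623, 0.782, 0.003], [0.782, -0.623, 0.001], [0.003, 0.002, -1.0]]
force: [0.1, 0.4, 1.0]
finger_gap: 70.0
```

View pics/w3.png

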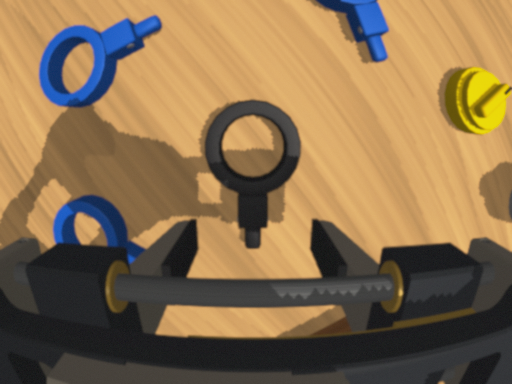

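Ring at (252,145), tip at (252,240), well centred between the fingers.

Run:
```python
from h import *
np.set_printoptions(precision=1,suppress=True)
m=dict(np.load("w3.npz"));m1=dict(np.load("w1.npz"))
print('tri ring',tri(ray("wrist",252,146,m),ray("wrist",240,82,m1)),'with scene',tri(ray("wrist",252,146,m),ray("wrist",240,82,m1),ray("scene",295.8,200.6)))
a=onz("wrist",252,146,26,m);b=onz("wrist",252,240,19,m);d=a-b;yaw=np.arctan2(d[1],d[0]);c=a[:2]-50*np.array([np.cos(yaw),np.sin(yaw)])
o=r.get_obs();R=o['eef_rot'];t=np.r_[c,23]-o['position'];print(a,'yaw',np.degrees(yaw),'clasp',c,'toolshift',R.T@t,'wz',-np.degrees(yaw)+np.degrees(np.arctan2(R[1,0],R[0,0])))
print('blue tip in tool',R.T@(onz("top",229,252,15)-o['position']))
```

```text
tri ring (array([555.5, 272.1,  15.7]), [0.2, 0.2]) with scene (array([555.6, 272.3,  21.7]), [0.2, 1.2, 1.0])
[555.8 272.7  26. ] yaw 51.383667021293434 clasp [524.6 233.7] toolshift [ 0.6 -1.2 74.8] wz 0.05647877423427872
blue tip in tool [-72.2 -85.1  82.4]
```

```bash
python3 -m crank '[{"dx":0,"dy":-1,"dz":35,"wx":0,"wy":0,"wz":0,"fingers":70},{"dx":0,"dy":-1,"dz":60,"wx":0,"wy":0,"wz":0,"fingers":70},{"dx":0,"dy":-1,"dz":74,"wx":0,"wy":0,"wz":0,"fingers":70},{"dx":0,"dy":-1,"dz":74,"wx":0,"wy":0,"wz":0,"fingers":50},{"dx":0,"dy":-1,"dz":74,"wx":0,"wy":0,"wz":0,"fingers":30},{"dx":0,"dy":-1,"dz":74,"wx":0,"wy":0,"wz":0,"fingers":15},{"dx":0,"dy":-1,"dz":74,"wx":0,"wy":0,"wz":0,"fingers":15},{"dx":0,"dy":-1,"dz":74,"wx":0,"wy":0,"wz":0,"fingers":15}]' 35
python3 -m crank '[{"dx":0,"dy":0,"dz":0,"wx":0,"wy":0,"wz":0,"fingers":10},{"dx":0,"dy":0,"dz":0,"wx":0,"wy":0,"wz":0,"fingers":10},{"dx":0,"dy":0,"dz":0,"wx":0,"wy":0,"wz":0,"fingers":10}]' 35
```

```text
time: 3.65
position: [523.0, 233.6, 22.1]
eef_rot: [[0.622, 0.783, 0.001], [0.783, -0.622, 0.0], [0.001, 0.001, -1.0]]
force: [0.8, -0.6, 1.3]
finger_gap: 32.0
time: 3.95
position: [522.9, 233.5, 21.7]
eef_rot: [[0.622, 0.783, 0.001], [0.783, -0.622, 0.0], [0.0, 0.0, -1.0]]
force: [0.1, -0.3, 3.3]
finger_gap: 23.8
```

```bash
python3 -m crank '[{"dx":0,"dy":0,"dz":-20,"wx":0,"wy":0,"wz":0,"fingers":10},{"dx":0,"dy":0,"dz":-60,"wx":0,"wy":0,"wz":0,"fingers":10},{"dx":0,"dy":0,"dz":-100,"wx":0,"wy":0,"wz":0,"fingers":10},{"dx":-25,"dy":17,"dz":-140,"wx":0,"wy":0,"wz":-4,"fingers":10},{"dx":-60,"dy":41,"dz":-160,"wx":0,"wy":0,"wz":-8,"fingers":10},{"dx":-100,"dy":68,"dz":-170,"wx":0,"wy":0,"wz":-12,"fingers":10},{"dx":-140,"dy":96,"dz":-170,"wx":0,"wy":0,"wz":-16,"fingers":10},{"dx":-180,"dy":123,"dz":-170,"wx":0,"wy":0,"wz":-20,"fingers":10}]' 35
```

```text
time: 4.75
position: [506.4, 14.4, 191.5]
eef_rot: [[0.314, 0.949, 0.001], [0.949, -0.314, -0.0], [0.0, 0.001, -1.0]]
force: [0.2, 0.1, -0.7]
finger_gap: 23.3
```

```bash
python3 -m crank '[{"dx":-40,"dy":10,"dz":0,"wx":0,"wy":0,"wz":-3,"fingers":10},{"dx":-80,"dy":20,"dz":0,"wx":0,"wy":0,"wz":-6,"fingers":10},{"dx":-120,"dy":31,"dz":0,"wx":0,"wy":0,"wz":-9,"fingers":10},{"dx":-165,"dy":43,"dz":0,"wx":0,"wy":0,"wz":-11.4,"fingers":10},{"dx":-210,"dy":55,"dz":0,"wx":0,"wy":0,"wz":-11.4,"fingers":10},{"dx":-245,"dy":64,"dz":0,"wx":0,"wy":0,"wz":-11.4,"fingers":10},{"dx":-265,"dy":69,"dz":0,"wx":0,"wy":0,"wz":-11.4,"fingers":10},{"dx":-265,"dy":69,"dz":0,"wx":0,"wy":0,"wz":-11.4,"fingers":10}]' 35
python3 -m crank '[{"dx":0,"dy":0,"dz":0,"wx":0,"wy":0,"wz":0,"fingers":10},{"dx":0,"dy":0,"dz":0,"wx":0,"wy":0,"wz":0,"fingers":10}]' 35
python3 - <<'E'
from h import *;import cv2
m=eyes.camera_model("wrist");np.savez("w4.npz",K=m["K"],view=m["view"])
a=eyes.capture("wrist");mt=eyes.camera_model("scene")
b=eyes.capture("scene");out=np.zeros((550,800,3),np.uint8);out[:384,:512]=a
c=cv2.resize(b[130:250,60:246],None,fx=1.5,fy=1.5)
out[386:386+164,:279]=c[:164]
cv2.imwrite("pics/w4.png",out[:,:,::-1])
E
```

```text
time: 5.55
position: [487.5, -259.5, 190.7]
eef_rot: [[0.127, 0.992, -0.001], [0.992, -0.127, -0.0], [-0.0, -0.001, -1.0]]
force: [-0.3, 0.3, -0.9]
finger_gap: 23.8
time: 5.75
position: [488.2, -255.8, 191.0]
eef_rot: [[0.122, 0.992, -0.001], [0.992, -0.122, 0.001], [0.001, -0.001, -1.0]]
force: [-1.1, 0.3, -1.4]
finger_gap: 23.9
```

View pics/w4.png

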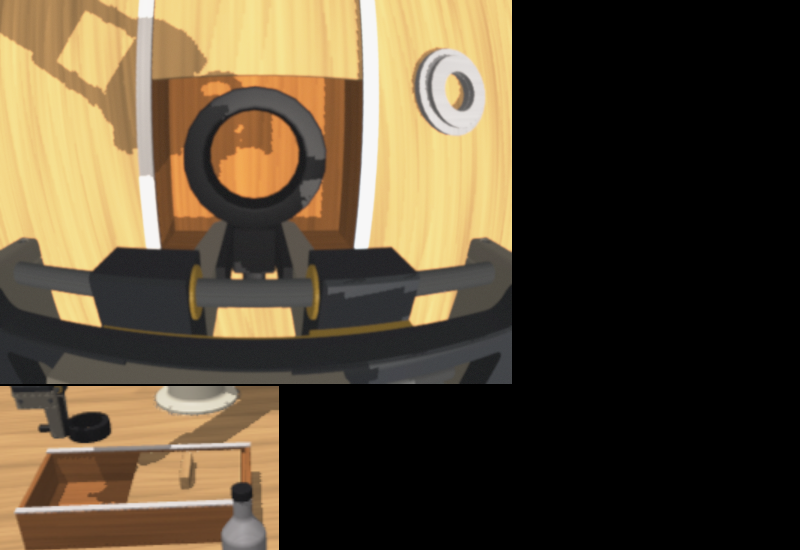

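The collar hangs level in the fingers, with the rails' inner edges at (152,78) and (364,78), the door edge at row 77, and the rail ends at (160,248) and (356,248).

Run:
```python
from h import *
np.set_printoptions(precision=1,suppress=True)
m=dict(np.load("w4.npz"));o=r.get_obs();R=o['eef_rot'];p=o['position']
c=np.array([504,-129,0]);X=np.array([.9925,-.122,0]);Y=np.array([.122,.9925,0])
f=lambda q:np.array([(q-c)@X,(q-c)@Y,q[2]])
for n,q,z in(("Lrail",(153,78),83),("Lrail",(160,245),83),("Rrail",(362,78),83),("Rrail",(356,245),83),("edge",(255,76),74),("floor end",(180,231),8),("floor end",(330,231),8),("wall",(180,250),74)):
    w=onz("wrist",*q,z,m);print(n,w,'case',f(w),'tool',R.T@(w-p))
print('tcp in case',f(p))
```

```text
Lrail [ 413.1 -134.1   83. ] case [-89.6 -16.2  83. ] tool [111.6 -89.5 108.3]
Lrail [ 392.2 -290.6   83. ] case [ -91.2 -174.1   83. ] tool [-46.3 -91.1 108.2]
Rrail [ 599.2 -156.2   83. ] case [ 97.8 -15.4  83. ] tool [112.4  97.9 108.2]
Rrail [ 583.3 -314.4   83. ] case [ 101.3 -174.4   83. ] tool [-46.6 101.4 108.2]
edge [ 503.5 -146.    74. ] case [  1.6 -16.9  74. ] tool [110.9   1.7 117.2]
floor end [ 392.2 -303.8    8. ] case [ -89.7 -187.2    8. ] tool [-59.4 -89.6 183.2]
floor end [ 574.4 -326.2    8. ] case [  94.  -187.2    8. ] tool [-59.4  94.1 183.1]
wall [ 408.6 -301.4   74. ] case [ -73.6 -182.8   74. ] tool [-55.  -73.5 117.2]
tcp in case [  -0.1 -127.8  191.2]
```

```bash
python3 -m crank '[{"dx":0,"dy":4,"dz":35,"wx":0,"wy":0,"wz":0,"fingers":10},{"dx":0,"dy":4,"dz":70,"wx":0,"wy":0,"wz":0,"fingers":10},{"dx":0,"dy":4,"dz":95,"wx":0,"wy":0,"wz":0,"fingers":10},{"dx":0,"dy":4,"dz":115,"wx":0,"wy":0,"wz":0,"fingers":10},{"dx":0,"dy":4,"dz":130,"wx":0,"wy":0,"wz":0,"fingers":10},{"dx":0,"dy":4,"dz":143,"wx":0,"wy":0,"wz":0,"fingers":10},{"dx":0,"dy":4,"dz":152,"wx":0,"wy":0,"wz":0,"fingers":10},{"dx":0,"dy":4,"dz":156,"wx":0,"wy":0,"wz":0,"fingers":10}]' 35
python3 -m crank '[{"dx":0,"dy":0,"dz":0,"wx":0,"wy":0,"wz":0,"fingers":10},{"dx":0,"dy":0,"dz":2,"wx":0,"wy":0,"wz":0,"fingers":10},{"dx":0,"dy":0,"dz":2,"wx":0,"wy":0,"wz":0,"fingers":10}]' 35
```

```text
time: 6.65
position: [492.2, -257.5, 34.8]
eef_rot: [[0.123, 0.992, -0.0], [0.992, -0.123, 0.0], [0.0, -0.0, -1.0]]
force: [-1.3, 0.1, -1.4]
finger_gap: 23.8
time: 6.95
position: [492.5, -258.0, 33.9]
eef_rot: [[0.124, 0.992, 0.001], [0.992, -0.124, -0.001], [-0.001, 0.001, -1.0]]
force: [0.4, 0.3, -0.9]
finger_gap: 23.7
```

```bash
python3 -m crank '[{"dx":0,"dy":0,"dz":2,"wx":0,"wy":0,"wz":0,"fingers":10},{"dx":0,"dy":0,"dz":2,"wx":0,"wy":0,"wz":0,"fingers":10},{"dx":0,"dy":0,"dz":3,"wx":0,"wy":0,"wz":0,"fingers":10},{"dx":0,"dy":0,"dz":3,"wx":0,"wy":0,"wz":0,"fingers":10}]' 35
python3 -m crank '[{"dx":0,"dy":0,"dz":1,"wx":0,"wy":0,"wz":0,"fingers":10},{"dx":0,"dy":0,"dz":1,"wx":0,"wy":0,"wz":0,"fingers":10},{"dx":0,"dy":0,"dz":1,"wx":0,"wy":0,"wz":0,"fingers":10}]' 35
```

```text
time: 7.35
position: [492.1, -257.6, 30.3]
eef_rot: [[0.124, 0.992, -0.0], [0.992, -0.124, 0.0], [0.0, -0.0, -1.0]]
force: [1.0, -0.4, -1.8]
finger_gap: 23.5
time: 7.65
position: [492.3, -257.8, 29.7]
eef_rot: [[0.123, 0.992, 0.0], [0.992, -0.123, -0.0], [-0.0, 0.0, -1.0]]
force: [-1.6, 0.8, 2.6]
finger_gap: 24.0
```

The force has reversed to +2.6 N, so the collar rests on the floor. Opening and lifting straight up.

```bash
python3 -m crank '[{"dx":0,"dy":0,"dz":0,"wx":0,"wy":0,"wz":0,"fingers":45},{"dx":0,"dy":0,"dz":0,"wx":0,"wy":0,"wz":0,"fingers":45},{"dx":0,"dy":0,"dz":0,"wx":0,"wy":0,"wz":0,"fingers":45},{"dx":0,"dy":0,"dz":0,"wx":0,"wy":0,"wz":0,"fingers":45},{"dx":0,"dy":0,"dz":-15,"wx":0,"wy":0,"wz":0,"fingers":45},{"dx":0,"dy":0,"dz":-50,"wx":0,"wy":0,"wz":0,"fingers":45},{"dx":0,"dy":0,"dz":-95,"wx":0,"wy":0,"wz":0,"fingers":45},{"dx":0,"dy":0,"dz":-140,"wx":0,"wy":0,"wz":0,"fingers":45}]'
python3 -m crank '[{"dx":20,"dy":0,"dz":-20,"wx":0,"wy":0,"wz":0,"fingers":0},{"dx":60,"dy":0,"dz":-20,"wx":0,"wy":0,"wz":0,"fingers":0},{"dx":60,"dy":0,"dz":-20,"wx":0,"wy":0,"wz":0,"fingers":0},{"dx":60,"dy":0,"dz":-20,"wx":0,"wy":0,"wz":0,"fingers":0},{"dx":60,"dy":0,"dz":-20,"wx":0,"wy":0,"wz":0,"fingers":0}]'
python3 - <<'E'
from h import *;import cv2
m=eyes.camera_model("wrist");np.savez("w5.npz",K=m["K"],view=m["view"])
cv2.imwrite("pics/w5.png",eyes.capture("wrist")[:,:,::-1])
E
```

```text
time: 8.45
position: [491.9, -257.4, 171.7]
eef_rot: [[0.124, 0.992, 0.0], [0.992, -0.124, 0.0], [0.0, 0.0, -1.0]]
force: [1.3, -0.4, 0.3]
finger_gap: 45.1
time: 8.95
position: [499.4, -198.7, 189.5]
eef_rot: [[0.124, 0.992, -0.0], [0.992, -0.124, -0.0], [-0.0, -0.0, -1.0]]
force: [0.1, -0.4, 0.3]
finger_gap: 6.7
```

View pics/w5.png

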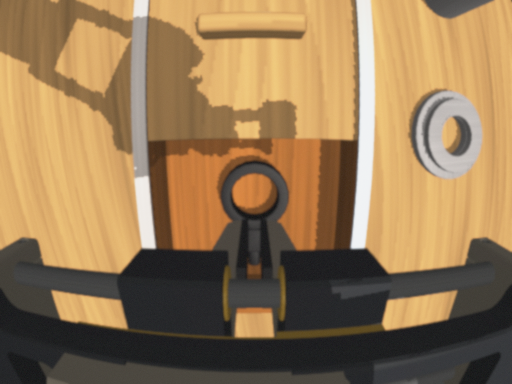

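The collar lies flat and released on the floor of the compartment: ring (255,190), door edge at row 139, handle at (198–305, 12–38).

Run:
```python
from h import *
np.set_printoptions(precision=1,suppress=True)
m=dict(np.load("w5.npz"));o=r.get_obs();R=o['eef_rot'];p=o['position']
c=np.array([508,-126,0]);X=np.array([.9925,-.123,0]);Y=np.array([.123,.9925,0])
f=lambda q:np.array([(q-c)@X,(q-c)@Y,q[2]])
for n,q,z in(("edge",(255,139),74),("ring",(255,188),34),("h top back",(252,12),102),("h top front",(252,27),102),("h bottom front",(252,37),74),("Hl",(198,20),102),("Hr",(305,20),102)):
    w=onz("wrist",*q,z,m);print(n,'case',f(w),'tool',R.T@(w-p))
print('2-view handle centre',tri(ray("wrist",252,19,m),ray("top",322.3,219.3)))
print('tcp in case',f(p))
```

```text
edge case [  2.4 -19.7  74. ] tool [ 53.7   1.9 115.3]
ring case [  2.6 -73.2  34. ] tool [  0.2   2.3 155.3]
h top back case [ -0.2  88.2 102. ] tool [161.6  -0.8  87.3]
h top front case [ -0.2  74.6 102. ] tool [147.9  -0.7  87.3]
h bottom front case [-0.3 74.1 74. ] tool [147.5  -0.9 115.3]
Hl case [-44.2  82.6 102. ] tool [155.9 -44.8  87.3]
Hr case [ 43.   82.4 102. ] tool [155.8  42.4  87.3]
2-view handle centre (array([515.6, -47.6, 109.3]), [2.0, 2.0])
tcp in case [  0.4 -73.4 189.3]
```

```bash
python3 -m crank '[{"dx":45,"dy":0,"dz":0,"wx":0,"wy":0,"wz":0,"fingers":0},{"dx":90,"dy":0,"dz":0,"wx":0,"wy":0,"wz":0,"fingers":0},{"dx":135,"dy":0,"dz":0,"wx":0,"wy":0,"wz":0,"fingers":0},{"dx":180,"dy":0,"dz":0,"wx":0,"wy":0,"wz":0,"fingers":0},{"dx":210,"dy":0,"dz":0,"wx":0,"wy":0,"wz":0,"fingers":0},{"dx":210,"dy":0,"dz":40,"wx":0,"wy":0,"wz":0,"fingers":0},{"dx":210,"dy":0,"dz":75,"wx":0,"wy":0,"wz":0,"fingers":0},{"dx":210,"dy":0,"dz":87,"wx":0,"wy":0,"wz":0,"fingers":0}]'
python3 -m crank '[{"dx":0,"dy":0,"dz":0,"wx":0,"wy":0,"wz":0,"fingers":0},{"dx":-10,"dy":0,"dz":0,"wx":0,"wy":0,"wz":0,"fingers":0},{"dx":-20,"dy":0,"dz":0,"wx":0,"wy":0,"wz":0,"fingers":0},{"dx":-30,"dy":0,"dz":0,"wx":0,"wy":0,"wz":0,"fingers":0},{"dx":-40,"dy":0,"dz":0,"wx":0,"wy":0,"wz":0,"fingers":0},{"dx":-50,"dy":0,"dz":0,"wx":0,"wy":0,"wz":0,"fingers":0},{"dx":-60,"dy":0,"dz":0,"wx":0,"wy":0,"wz":0,"fingers":0}]'
```

```text
time: 9.8
position: [522.9, 10.3, 98.5]
eef_rot: [[0.124, 0.992, -0.007], [0.992, -0.124, 0.001], [0.0, -0.007, -1.0]]
force: [-0.5, -1.0, 0.4]
finger_gap: 0.2
time: 10.5
position: [518.7, -50.0, 103.1]
eef_rot: [[0.124, 0.992, 0.002], [0.992, -0.124, 0.0], [0.001, 0.002, -1.0]]
force: [0.7, 3.3, 1.9]
finger_gap: 0.8
```

```bash
python3 -m crank '[{"dx":-15,"dy":0,"dz":0,"wx":0,"wy":0,"wz":0,"fingers":0},{"dx":-30,"dy":0,"dz":0,"wx":0,"wy":0,"wz":0,"fingers":0},{"dx":-45,"dy":0,"dz":0,"wx":0,"wy":0,"wz":0,"fingers":0},{"dx":-60,"dy":0,"dz":0,"wx":0,"wy":0,"wz":0,"fingers":0},{"dx":-75,"dy":0,"dz":0,"wx":0,"wy":0,"wz":0,"fingers":0},{"dx":-90,"dy":0,"dz":0,"wx":0,"wy":0,"wz":0,"fingers":0},{"dx":-105,"dy":0,"dz":0,"wx":0,"wy":0,"wz":0,"fingers":0},{"dx":-120,"dy":0,"dz":0,"wx":0,"wy":0,"wz":0,"fingers":0}]'
python3 -m crank '[{"dx":-4,"dy":0,"dz":0,"wx":0,"wy":0,"wz":0,"fingers":0},{"dx":-8,"dy":0,"dz":0,"wx":0,"wy":0,"wz":0,"fingers":0},{"dx":-12,"dy":0,"dz":0,"wx":0,"wy":0,"wz":0,"fingers":0},{"dx":-12,"dy":0,"dz":0,"wx":0,"wy":0,"wz":0,"fingers":0}]'
```

```text
time: 11.3
position: [503.0, -169.5, 102.2]
eef_rot: [[0.124, 0.992, -0.0], [0.992, -0.124, 0.0], [0.0, -0.0, -1.0]]
force: [2.9, 3.4, 0.2]
finger_gap: 0.3
time: 11.7
position: [501.3, -180.7, 102.1]
eef_rot: [[0.123, 0.992, -0.001], [0.992, -0.123, -0.001], [-0.001, -0.001, -1.0]]
force: [0.1, 0.4, 0.8]
finger_gap: 0.6
```

```bash
for i in 1; do :; done
python3 -m crank '[{"dx":-3,"dy":0,"dz":0,"wx":0,"wy":0,"wz":0,"fingers":0},{"dx":-6,"dy":0,"dz":0,"wx":0,"wy":0,"wz":0,"fingers":0}]' | grep -E 'pos|force'
python3 -m crank '[{"dx":-2,"dy":0,"dz":0,"wx":0,"wy":0,"wz":0,"fingers":0},{"dx":-4,"dy":0,"dz":0,"wx":0,"wy":0,"wz":0,"fingers":0}]' | grep -E 'pos|force'
python3 -m crank '[{"dx":-2,"dy":0,"dz":0,"wx":0,"wy":0,"wz":0,"fingers":0},{"dx":-4,"dy":0,"dz":0,"wx":0,"wy":0,"wz":0,"fingers":0}]' | grep -E 'pos|force'
```

```text
position: [500.7, -185.7, 102.1]
force: [-0.2, 3.1, 0.8]
position: [500.2, -190.0, 102.1]
force: [-0.4, 4.1, -0.2]
position: [499.7, -194.1, 102.0]
force: [-1.9, 3.1, 0.4]
```

```bash
python3 -m crank '[{"dx":-2,"dy":0,"dz":0,"wx":0,"wy":0,"wz":0,"fingers":0},{"dx":-4,"dy":0,"dz":0,"wx":0,"wy":0,"wz":0,"fingers":0}]' | grep -E 'pos|force'
python3 -m crank '[{"dx":-1.5,"dy":0,"dz":0,"wx":0,"wy":0,"wz":0,"fingers":0},{"dx":-3,"dy":0,"dz":0,"wx":0,"wy":0,"wz":0,"fingers":0}]' | grep -E 'pos|force'
```

```text
position: [499.4, -196.7, 102.1]
force: [0.2, 13.3, 3.3]
position: [499.3, -196.9, 102.1]
force: [0.9, 21.5, 8.0]
```

The TCP stalls with 21 N at case y ≈ -71.5 mm, the value expected for a shut door. Backing off, rising, and checking.

```bash
python3 -m crank '[{"dx":0,"dy":0,"dz":0,"wx":0,"wy":0,"wz":0,"fingers":0},{"dx":0,"dy":0,"dz":0,"wx":0,"wy":0,"wz":0,"fingers":0},{"dx":15,"dy":0,"dz":0,"wx":0,"wy":0,"wz":0,"fingers":0},{"dx":30,"dy":0,"dz":0,"wx":0,"wy":0,"wz":0,"fingers":0},{"dx":30,"dy":0,"dz":-40,"wx":0,"wy":0,"wz":0,"fingers":0},{"dx":30,"dy":0,"dz":-85,"wx":0,"wy":0,"wz":0,"fingers":0},{"dx":0,"dy":0,"dz":-110,"wx":0,"wy":0,"wz":0,"fingers":0},{"dx":-50,"dy":0,"dz":-110,"wx":0,"wy":0,"wz":0,"fingers":0}]'
python3 -m crank '[{"dx":-45,"dy":0,"dz":0,"wx":0,"wy":0,"wz":0,"fingers":0},{"dx":-90,"dy":0,"dz":0,"wx":0,"wy":0,"wz":0,"fingers":0},{"dx":-90,"dy":0,"dz":0,"wx":0,"wy":0,"wz":0,"fingers":0},{"dx":-90,"dy":0,"dz":0,"wx":0,"wy":0,"wz":0,"fingers":0}]' | grep pos
python3 - <<'E'
from h import *;import cv2
m=eyes.camera_model("wrist");np.savez("w6.npz",K=m["K"],view=m["view"])
a=eyes.capture("wrist");t=eyes.capture("top");s=eyes.capture("scene")
out=np.zeros((590,800,3),np.uint8);out[:384,:512]=a
out[386:586,:300]=t[90:290,150:450];out[386:586,305:735]=s[130:330,40:470]
cv2.imwrite("pics/w6.png",out[:,:,::-1])
E
```

```text
time: 13.5
position: [496.1, -251.5, 218.2]
eef_rot: [[0.119, 0.993, 0.008], [0.993, -0.119, -0.007], [-0.006, 0.009, -1.0]]
force: [0.9, -1.3, 0.2]
finger_gap: 0.8
position: [481.8, -340.7, 212.3]
```

View pics/w6.png

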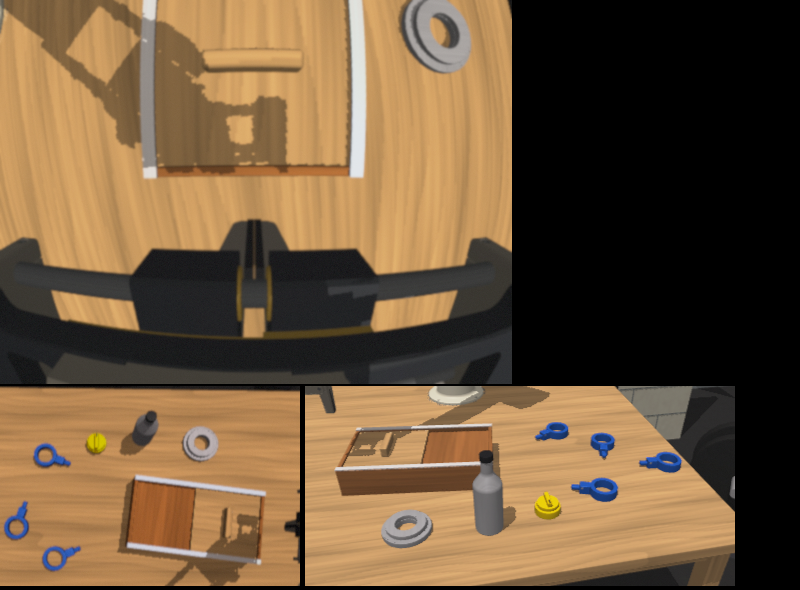

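The door is flush with the end frame (row ~166, no gap), nothing else has moved, and the arm is clear of everything. Handing in.

```bash
python3 -c "
from rig import r,hand_in
o=r.get_obs();print(o['time'],o['force'],o['position'][2])
hand_in()"
```

```text
14.05 [-0.02288085  0.07645356 -1.45682944] 212.3477975015925
the job is handed in; nothing more can be done
```

I set the black collar down in the open compartment and pushed the sliding door shut against the end frame. I handed the job in at 14 s. No verdict is reported.

**Collar:** I gripped it by the clasp and lowered it until the force showed it resting on the floor, then released it. The wrist picture showed it lying flat, with the door still about 170 mm open.

**Door:** I pushed it with closed fingers on the grip bar until it stalled at 21 N, at the position expected for fully shut. The last pictures show no gap at the end frame. With the door shut, the collar could no longer be seen.

**Bystanders:** The bottle, timer and plates look unmoved in the last pictures. I judged this by eye and did not measure it.

**Failed or disagreeing checks:**
- My first two move commands were refused because rows must name every key. Nothing moved.
- The case centre measured about 4 mm off between the top and wrist cameras, and I corrected for it before placing.
- The two-view heights of the collar ring's top came out at 11–22 mm against the nominal 26 mm. One clasp height was unusable at -40 mm because the view angles were too close, so I went by the stated heights and the contact force.

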